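Reset the extractor's overload breaker behind its push-latch flap

TASK

The honey extractor's breaker has tripped. On the grey power box, press the hinged flap so that it pops fully open, push the round reset button underneath all the way in, then swing the flap down and press it again until it latches shut and stays flush. Only press and push, with light fingertip force: do not press the square test key, and do not lift or shift any of the loose things on the bench and on the box.

Things in the scene. Friction and masses are not known exactly. Their poses are not given: they have to be found in the camera images.
- power_box: Grey plastic power box, fixed to the bench. Origin on the bench under the flap's centre; x along the hinge, y from the latch side to the hinge side, z up. It reaches x -73 to +163, y -83 to +83 mm. The frame round the flap is 94 mm high, the screwed cover beyond x +69 mm 104 mm, a ledge behind the hinge (y +61 to +83) 102 mm. Under the flap a well is open from x -56 to +55, y -44 to +46 mm.
- flap (a joint): Hinge angle of the pale flap on top of the box, rad: 0 latched shut and flush, about 1.75 fully open (leaning 10 degrees outwards past upright), negative pressed in. The flap is a 4 mm plate, 124 mm along the hinge by 106 mm from hinge to free edge; its top is 104 mm above the bench when shut, with a 6 mm gap under it to the frame.
- flap_pad (a point): Ribbed press pad on the flap's outer face, mid-length, 80 mm from the hinge axis (26 mm from the free edge), moving with the flap; z is the flap's outward normal, y points to the hinge. Pressing the shut flap here takes 2 to 5 N; it goes down to a stop at -0.049 rad (3.9 mm). Press to the stop (at least 3.6 mm) and let go: a spring swings it fully open in about 1.5 s.
- latch (a point): Slot of the push-push latch in the frame, 94 mm above the bench, under the middle of the shut flap's free edge. To relatch, swing the flap over, press the pad on past flush to the stop (-0.049 rad, 3.9 mm down at the pad, 2 to 5 N) and let go: it latches and comes back to 0. Let go before that, it swings open again. Each later press of the shut flap opens it again.
- flap_edge (a point): Middle of the flap's free edge, 106 mm from the hinge axis, at mid thickness; it moves with the flap. From fully open it is pushed over and down from the outer face with 1 to 4 N here.
- hinge (a point): Middle of the hinge axis: at (0, +53, +102) mm in the frame of the power box, same axes. The free edge swings up from the -y side.
- reset_button (a joint): Travel of the round reset button, m: 0 to 0.002 tripped (stands 10 to 12 mm above its module), 0.008 fully in (4 mm above the module). It goes down against about 3 N and stays where it is left.
- reset_top (a point): Centre of the top of the reset button: a black round button 18 mm across in a steel collar, moving straight down, on one of two breaker modules that sit in the well 26 mm either side of its centre along x, at y -12 mm (which is where varies). Module faces are 74 mm above the bench; the button's top is 84 to 86 mm above the bench when tripped, 78 mm when in.
- test_key (a joint): Travel of the square test key, m: 0 untouched, 0.004 fully down; springy (about 1.5 to 4 N). Must stay unpressed.
- test_top (a point): Centre of the top of the black square test key, 13 by 13 mm, on the other module, 52 mm from the reset button along x; its top is 80 mm above the bench.
- vial: Loose cork-stoppered amber vial, 24 mm across and 74 mm high, upright on the box's screwed cover. Origin: centre of its underside.
- feeder_lid: Loose tin feeder lid, 72 mm across and 15 mm high, on the bench. Origin: centre of its underside.
- mouse_guard: Loose galvanized mouse guard strip, 375 by 30 by 14 mm, lying on the bench along its x. Origin: centre of its underside.
- entrance_reducer: Loose orange entrance reducer bar, 370 by 21 by 19 mm, lying on the bench along its x. Origin: centre of its underside.
- hive_tool: Loose steel hive tool, 235 by 45 by 5 mm, lying on the bench along its x. Origin: underside near its middle.
- queen_cage: Loose wooden queen cage, 80 by 36 by 14 mm, on the bench. Origin: centre of its underside.
- honey_jar: Loose honey jar, 72 mm across and 98 mm high, standing on the bench. Origin: centre of its underside.

How it is judged:
By the outcome, as a careful person would: the job done as asked, in the order asked, and still so for the second after the job is handed in, with the robot touching nothing.
It also fails if it takes over 58 s, if anything falls off the work surface, if the arm or the gripper's body presses on something with over 40 N, if the wrist force passes 120 N, or if a joint passes its speed limit or range.

ROBOT

A 6-joint arm with a two-finger parallel gripper is mounted at the origin on the work surface. World frame = base frame: x ahead of the robot, y to its left, z up, the work surface at z = 0. Lengths are in mm, angles in rad, forces in N, time in s.
With the tool pointing down it reaches from about 350 to 875 mm from the base axis. Payload 4.2 kg.
Tool frame: the origin (TCP) lies midway between the tips of the shut fingers; the grasp point (between the pads) lies 19 mm behind it; y points along the fingers, x is the direction in which the jaws open and shut, and the axes are right-handed (so a half turn about y gives the same grasp; the last joint's range is limited). The gripper opens to 85 mm and grips with 20 to 120 N. Pads are 22 mm wide; open, the fingers measure 114 mm over their backs; the gripper's body (76 mm by 85 mm) begins 54 mm behind the grasp point. The pads swing forward as they close: fully open they stand 13 mm farther back than shut.
Start: joints at [1.535, 0.385, 0.008, 0, -1.194, -0.259], TCP at [181.561, 598.026, 193.912] pointing down, gripper open.
Joint ranges: [-3.14, 3.14], [-1.21, 2.06], [-1.07, 1.41], [-3.16, 2.05], [-2.99, -0.16], [-3.1, 3.1]. Speed limits (rad/s): [2.79, 2.79, 3.14, 3.14, 3.14, 3.14].

INTERFACE

Orientations are given as a unit quaternion [x, y, z, w].
In Python, from bench import read_state, get_image, job_done gives the robot as it stands.
- The arm moves only by the tool play_rows, never from a script. Its argument "series" is a list of rows, each a list of 7 numbers: the shift along the tool's x, y, z in m, then the turn, a rotation vector about the tool's x, y, z in rad, then the finger opening in m, from 0 to 0.0854. In form: [[x, y, z, wx, wy, wz, claw], ...]. A call has 1 to 10 rows; each row shifts and turns the pose as measured when the row begins, along the tool's axes as they then stand; what a row does not reach is not made up. A row lasts 1/10 s, in which the tool goes at most 50 mm and 8.59 degrees, less where a joint would pass 70% of its speed; a pose out of reach is approached as far as the arm can. A call with a gripper value outside its range is refused whole. The fingers move at their own pace and stop on an object; the grip force is fixed at half the most. Time passes only in rows, so rows that do not move let the fingers close. It gives the time, the measured TCP pose, the force and the opening at its end, in the units of the state.
- read_state(): the state, without advancing time (a new reading comes with each control period).
- get_image(name): name is "side" or "top"; returns a dict with "color" (384x512x3 uint8, red, green, blue), "intrinsics" (3x3 intrinsics, pixels), "origin" and "orientation" of the camera in the world. Camera axes: x right, y down, z forward; pixel columns grow to the right and rows downward; lengths in mm; the calibration is good to about 2 mm. A picture is of the moment at which its call begins. There is no depth.
- job_done(): hands the job in, once; it reports no verdict.
The state is a dict: "clock": time; "joints": joint angles; "joint_vel": joint speeds; "joint_efforts": joint torques, N m; "position": TCP position; "ee_rot": TCP orientation; "contact_force": force on the tool from outside, world axes, zero at the start; "wrist_torque": the same for the moment, N m; "gripper_width": finger opening in mm.
Only numpy, scipy, OpenCV 4.12 (cv2) and the standard library are available. Lean on these libraries where they do the work, as an engineer would, in place of code of your own. Each camera call takes 0.05 s, during which the arm holds its last target. There are 200 camera calls.

## Working session

There is one attempt and no reset: what is moved stays moved. The work goes in short steps, Python scripts to look and compute and a tool call to move; the robot and the scene stay as the last step left them, time stands still between calls to the robot, and variables do not carry over. Pictures are saved under pics/ and viewed, about 8 in all and at most 12, crops included, and the job is handed in when it is done.

Besides the shell and the picture viewer there is one more tool, called after "Call:" as a command line: name --pt "numbers of a row" for each row, then --argument value for the rest. play_rows: Moves the arm, as the interface text tells. Its arguments: {"type":"object","properties":{"series":{"type":"array","items":{"type":"array","items":{"type":"number"}}}},"required":["series"]}

```bash
mkdir -p pics; cat > h.py <<'E'
import numpy as np, cv2
from scipy.spatial.transform import Rotation as R
from bench import read_state, get_image, job_done
def cam(n,save=None):
    d=get_image(n)
    if save: cv2.imwrite(f'pics/{save}.png',cv2.cvtColor(d['color'],cv2.COLOR_RGB2BGR))
    d['K']=np.array(d['intrinsics']);d['o']=np.array(d['origin']);
    q=np.array(d['orientation']);d['R']=R.from_quat(q).as_matrix() if q.size==4 else q
    return d
def onz(d,u,v,z):
    r=d['R']@np.linalg.solve(d['K'],[u,v,1]); return d['o']+r*(z-d['o'][2])/r[2]
def proj(d,p):
    c=d['R'].T@(np.array(p)-d['o']); c=d['K']@c; return c[:2]/c[2]
E
python3 - <<'E'
from h import *
s=read_state();print({k:np.round(v,3) for k,v in s.items()})
a=cam('top');b=cam('side')
for d in(a,b):print(d['o'],d['R'].round(3).tolist(),d['K'].tolist())
cv2.imwrite('pics/a.png',cv2.cvtColor(a['color'],cv2.COLOR_RGB2BGR))
cv2.imwrite('pics/b.png',cv2.cvtColor(b['color'],cv2.COLOR_RGB2BGR))
E
```

```text
{'clock': np.float64(0.0), 'joints': array([ 1.535e+00,  3.860e-01,  7.000e-03, -1.000e-03, -1.194e+00,
       -2.590e-01]), 'joint_vel': array([ 0.001,  0.   ,  0.   , -0.001, -0.001, -0.   ]), 'joint_efforts': array([-0.0000e+00, -3.9229e+01,  1.8840e+01,  4.1860e+00, -5.0000e-03,
        0.0000e+00]), 'position': array([181.387, 597.376, 192.836]), 'ee_rot': array([ 0.422, -0.568,  0.569, -0.42 ]), 'contact_force': array([-0.641,  0.439,  0.436]), 'wrist_torque': array([0.004, 0.014, 0.043]), 'gripper_width': np.float64(85.255)}
[ 470.90439396  -16.41532126 1088.08158629] [[0.011, -0.992, 0.127], [-1.0, -0.011, -0.002], [0.004, -0.127, -0.992]] [[488.53596147918654, 0.0, 247.4993919116228], [0.0, 488.53596147918654, 191.68705382259617], [0.0, 0.0, 1.0]]
[ 372.76249775 -540.36225807  691.35515532] [[0.945, -0.224, 0.238], [-0.326, -0.677, 0.66], [0.013, -0.701, -0.713]] [[418.5239370039949, 0.0, 247.30212154405208], [0.0, 418.5239370039949, 190.0881553962237], [0.0, 0.0, 1.0]]
```

View pics/a.png

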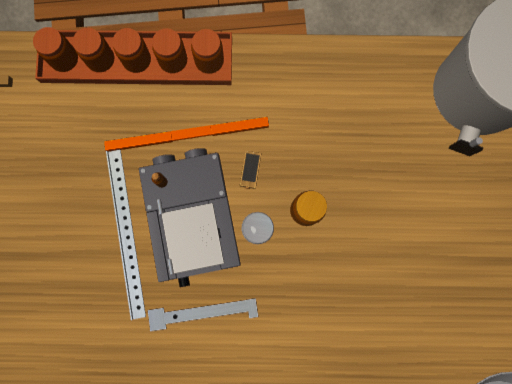

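View pics/b.png

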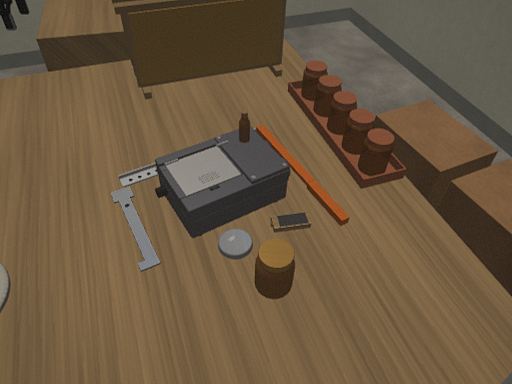

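The top view shows the box at about (190,215): the pale flap spans (165–222, 205–275), the hinge rod is on its left, and the vial is at (157,180) on the cover. World x runs up the image and y runs left. The side view agrees. Next I'll get the box pose from the flap's corners.

```bash
cat > pose.py <<'E'
from h import *
def flapmask(d,roi):
    im=d['color'].astype(int);m=((im.min(2)>150)).astype(np.uint8);k=np.zeros_like(m);x0,y0,x1,y1=roi;k[y0:y1,x0:x1]=1
    m=cv2.morphologyEx(m*k,cv2.MORPH_OPEN,np.ones((5,5)));m=cv2.morphologyEx(m,cv2.MORPH_CLOSE,np.ones((9,9)))
    c=max(cv2.findContours(m,0,1)[0],key=cv2.contourArea);return c
E
python3 - <<'E'
from pose import *
for n,roi in(('top',(155,190,235,285)),('side',(155,140,250,205))):
    d=cam(n);c=flapmask(d,roi);print(n,cv2.contourArea(c))
    w=np.array([onz(d,*p,104)[:2] for p in c[:,0]+0.0]).astype(np.float32)
    r=cv2.minAreaRect(w);print(r);print(cv2.boxPoints(r).round(1).tolist())
    if n=='top':
        for nm,(u,v),z in(('vial cork',(156,177),178),('vial base',(161,183),104),('lid',(258,228),15),('jar',(311,207),98)):print(nm,onz(d,u,v,z).round(1))
s=read_state();print(R.from_quat(s['ee_rot']).as_matrix().round(3))
E
python3 - <<'E'
import cv2;a=cv2.imread('pics/a.png')[140:290,130:250];b=cv2.imread('pics/b.png')[100:240,140:300]
cv2.imwrite('pics/c.png',cv2.hconcat([cv2.resize(a,(440,550),interpolation=2),cv2.copyMakeBorder(cv2.resize(b,(355,310),interpolation=2),0,240,0,0,0)]))
E
```

```text
top 3024.0
((502.88397216796875, 91.56119537353516), (121.96366119384766, 103.89287567138672), 11.841876029968262)
[[432.5, 129.89999389648438], [453.8999938964844, 28.200000762939453], [573.2000122070312, 53.20000076293945], [551.9000244140625, 154.89999389648438]]
vial cork [613.3 154.  178. ]
vial base [612.7 157.2 104. ]
lid [528.2 -43.   15. ]
jar [ 567.7 -148.5   98. ]Traceback (most recent call last):
  File "<stdin>", line 3, in <module>
  File "pose.py", line 5, in flapmask
    c=max(cv2.findContours(m,0,1)[0],key=cv2.contourArea);return c
ValueError: max() iterable argument is empty
```

View pics/c.png

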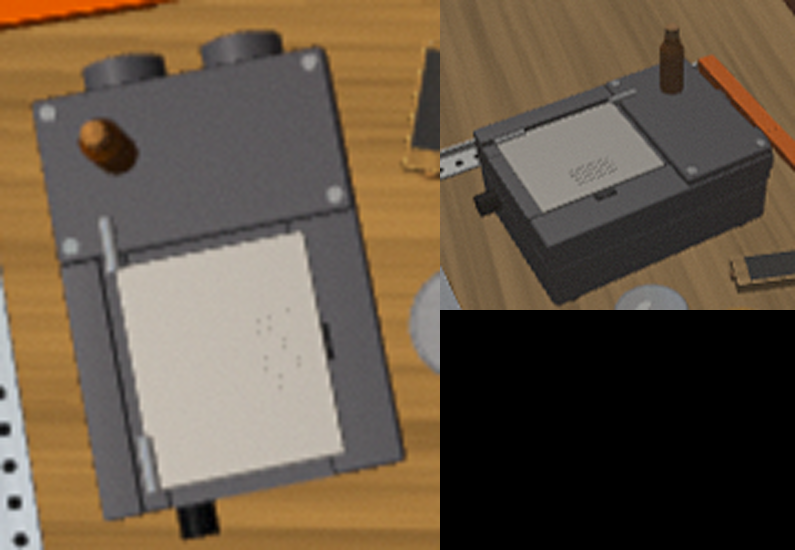

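The crop confirms the flap plate, with its ribs on the latch side (right) and the hinge pins on the left. The vial is on the cover, well away from the flap. I'll cross-check with the side view and work out the move.

```bash
cat >> pose.py <<'E'
O=np.array([503.0,91.5]);TH=np.deg2rad(11.84)
def box(p): c,s=np.cos(TH),np.sin(TH);return np.array([O[0]+c*p[0]-s*p[1],O[1]+s*p[0]+c*p[1],p[2]])
def unbox(w): c,s=np.cos(TH),np.sin(TH);x,y=w[0]-O[0],w[1]-O[1];return np.array([c*x+s*y,-s*x+c*y,w[2]])
def goal():
    "tool goal: y down, tool x along box x"
    x=box((1,0,0))-box((0,0,0));y=np.array([0,0,-1.]);return np.stack([x,y,np.cross(x,y)],1)
def tell(p=None):
    s=read_state();Rt=R.from_quat(s['ee_rot']).as_matrix()
    print('t',round(float(s['clock']),2),'boxpos',unbox(s['position']).round(1),'F',np.round(s['contact_force'],1),'w',round(float(s['gripper_width']),1))
    print('rotvec',R.from_matrix(Rt.T@goal()).as_rotvec().round(3),'flip',R.from_matrix(Rt.T@goal()@np.diag([-1,1,-1])).as_rotvec().round(3))
    if p is not None: print('shift tool m',(Rt.T@(box(p)-s['position'])/1000).round(4))
E
python3 - <<'E'
from pose import *
d=cam('side');im=d['color'].astype(int);print(im[170,200],im[150,255])
m=((im.min(2)>85)).astype(np.uint8);k=np.zeros_like(m);k[143:196,161:245]=1;m=cv2.morphologyEx(m*k,2,np.ones((3,3)));m=cv2.morphologyEx(m,3,np.ones((9,9)))
c=max(cv2.findContours(m,0,1)[0],key=cv2.contourArea)
r=cv2.minAreaRect(np.array([onz(d,*p,104)[:2] for p in c[:,0]+0.0]).astype(np.float32));print(r)
for q in((62,53,104),(-62,53,104),(-62,-53,104),(62,-53,104)):print(proj(d,box(q)).round(1),end='')
print(cv2.approxPolyDP(c,4,True)[:,0].tolist())
print(R.from_quat(read_state()['ee_rot']).as_matrix().round(3).tolist())
tell((0,-27,160))
E
```

```text
[143 139 133] [81 79 80]
((499.64447021484375, 92.53963470458984), (126.55301666259766, 109.53199768066406), 11.597410202026367)
[217.7 144.8][165.3 163.6][187.  195.3][242.1 173.3][[239, 171], [217, 146], [166, 165], [185, 195]]
[[-0.291, -0.0, 0.957], [-0.957, -0.001, -0.291], [0.001, -1.0, 0.0]]
t 0.25 boxpos [-210.8  561.5  193.4] F [-0.4  0.1  0.7] w 85.3
rotvec [ 1.000e-03 -2.072e+00  1.000e-03] flip [-1.000e-03  1.069e+00  1.000e-03]
shift tool m [0.4146 0.0339 0.4677]
```

Side and top views agree within about 3 mm. I'll square the tool to the box and shut the fingers first.

Call:
play_rows --pt "0 0 0 0 0.14 0 0" --pt "0 0 0 0 0.14 0 0" --pt "0 0 0 0 0.14 0 0" --pt "0 0 0 0 0.14 0 0" --pt "0 0 0 0 0.14 0 0" --pt "0 0 0 0 0.14 0 0" --pt "0 0 0 0 0.14 0 0" --pt "0 0 0 0 0.1 0 0"

```text
clock: 1.05
position: [181.1, 596.7, 191.6]
ee_rot: [0.054, -0.704, 0.707, -0.053]
contact_force: [0.4, 0.3, 0.8]
gripper_width: 0.1
```

```bash
python3 -c "
from pose import *
tell((0,-27,150))"
```

```text
t 1.05 boxpos [-211.4  560.5  191.6] F [0.4 0.3 0.8] w 0.1
rotvec [-3.000e-03  3.086e+00 -6.000e-03] flip [-0.004 -0.055  0.002]
shift tool m [-0.2437  0.0435  0.5747]
```

Call:
play_rows --pt "-0.016 0 0.038 0 -0.055 0 0" --pt "-0.016 0 0.038 0 0 0 0" --pt "-0.016 0 0.038 0 0 0 0" --pt "-0.016 0 0.038 0 0 0 0" --pt "-0.016 0 0.038 0 0 0 0" --pt "-0.016 0 0.038 0 0 0 0" --pt "-0.016 0 0.038 0 0 0 0" --pt "-0.016 0 0.038 0 0 0 0" --pt "-0.016 0 0.038 0 0 0 0" --pt "-0.016 0 0.038 0 0 0 0"

```text
clock: 2.05
position: [419.0, 247.7, 191.5]
ee_rot: [0.077, -0.702, 0.704, -0.076]
contact_force: [0.7, 0.2, 0.1]
gripper_width: -0.0
```

```bash
python3 -c "
from pose import *
tell((0,-27,130))"
```

```text
t 2.05 boxpos [-50.1 170.1 191.5] F [0.7 0.2 0.1] w -0.0
rotvec [ 2.000e-03 -3.132e+00  6.000e-03] flip [-0.004  0.01   0.001]
shift tool m [-0.0483  0.0622  0.1974]
```

Call:
play_rows --pt "-0.01 0 0.04 0 0.01 0 0" --pt "-0.01 0 0.04 0 0 0 0" --pt "-0.01 0 0.04 0 0 0 0" --pt "-0.01 0.02 0.04 0 0 0 0" --pt "-0.01 0.02 0.04 0 0 0 0" --pt "0 0.02 0 0 0 0 0" --pt "0 0 0 0 0 0 0"

```text
clock: 2.75
position: [514.9, 50.0, 131.9]
ee_rot: [0.069, -0.703, 0.704, -0.072]
contact_force: [0.0, -0.7, -0.6]
gripper_width: 0.1
```

```bash
python3 -c "
from pose import *
tell((0,-27,108))
d=cam('side','d');cv2.imwrite('pics/d.png',cv2.resize(cv2.cvtColor(d['color'][60:240,120:330],4),(700,600)))"
```

```text
t 2.75 boxpos [  3.1 -43.1 131.9] F [ 0.  -0.7 -0.6] w 0.1
rotvec [ 0.006  3.134 -0.004] flip [-0.003 -0.008 -0.004]
shift tool m [ 0.0033  0.0239 -0.0161]
```

View pics/d.png

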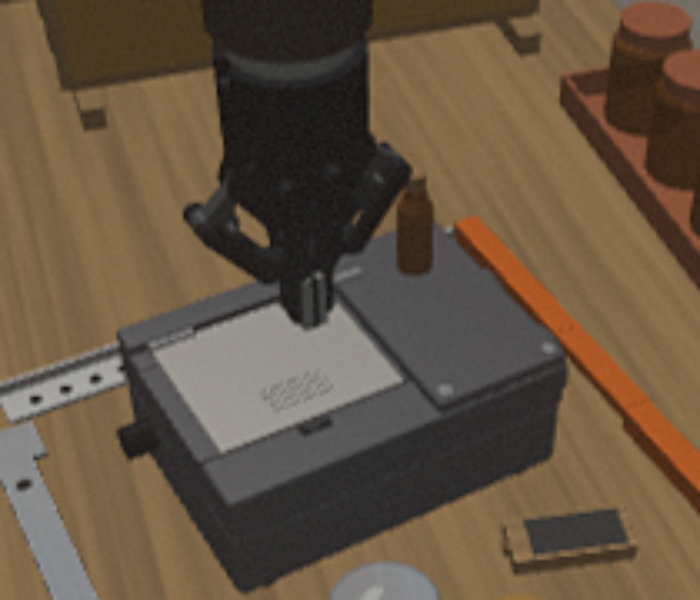

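The picture shows the shut fingers above the flap, slightly to the hinge side in projection, and the vial clear of the linkage. Next: move over the pad and go down to just above it.

Call:
play_rows --pt "0.003 0.006 -0.008 0 0 0 0" --pt "0 0.006 -0.008 0 0 0 0" --pt "0 0.006 0 0 0 0 0" --pt "0 0 0 0 0 0 0" --pt "0 0 0 0 0 0 0"

```text
clock: 3.3
position: [511.0, 71.0, 117.9]
ee_rot: [0.068, -0.703, 0.704, -0.078]
contact_force: [-0.7, -0.9, -0.2]
gripper_width: 0.1
```

```bash
python3 -c "
from pose import *
tell((0,-27,104))"
```

```text
t 3.3 boxpos [  3.6 -21.7 117.9] F [-0.7 -0.9 -0.2] w 0.1
rotvec [-2.200e-02 -3.141e+00  3.000e-03] flip [-0.002  0.    -0.014]
shift tool m [0.0038 0.0139 0.0053]
```

Call:
play_rows --pt "0.002 0.004 0.004 0 0 0 0" --pt "0 0.004 0.001 0 0 0 0" --pt "0 0.002 0 0 0 0 0" --pt "0 0.002 0 0 0 0 0" --pt "0 0 0 0 0 0 0"

```text
clock: 3.8
position: [510.4, 65.3, 105.4]
ee_rot: [0.068, -0.703, 0.703, -0.078]
contact_force: [0.1, -0.6, -0.3]
gripper_width: 0.3
```

```bash
python3 -c "
from pose import *
tell((0,-28,100))"
```

```text
t 3.8 boxpos [  1.9 -27.2 105.4] F [ 0.1 -0.6 -0.3] w 0.3
rotvec [-2.400e-02 -3.141e+00  3.000e-03] flip [-0.002  0.    -0.015]
shift tool m [0.002  0.0054 0.0008]
```

Call:
play_rows --pt "0 0.0015 0 0 0 0 0" --pt "0 0.0015 0 0 0 0 0" --pt "0 0.0015 0 0 0 0 0"

```text
clock: 4.1
position: [510.8, 65.2, 100.8]
ee_rot: [0.067, -0.703, 0.703, -0.079]
contact_force: [-1.3, 0.6, 0.3]
gripper_width: -0.2
```

Call:
play_rows --pt "0 0.0015 0 0 0 0 0" --pt "0 0.0015 0 0 0 0 0"

```text
clock: 4.3
position: [510.9, 65.3, 97.5]
ee_rot: [0.067, -0.703, 0.703, -0.079]
contact_force: [0.1, -0.4, -0.2]
gripper_width: 0.1
```

Z is 97.5 with no force, so I'll look before going lower.

```bash
python3 -c "
from pose import *
tell((0,-28,100))
d=cam('side');cv2.imwrite('pics/e.png',cv2.resize(cv2.cvtColor(d['color'][120:210,150:270],4),(800,600),interpolation=2))
print(proj(d,read_state()['position']),proj(d,box((0,-27,104))))"
```

```text
t 4.3 boxpos [  2.4 -27.3  97.5] F [ 0.1 -0.4 -0.2] w 0.1
rotvec [-2.500e-02 -3.141e+00  3.000e-03] flip [-0.002  0.    -0.016]
shift tool m [ 0.0024 -0.0025  0.0007]
[210.50164376 178.33230203] [209.31729181 176.22629405]
```

View pics/e.png

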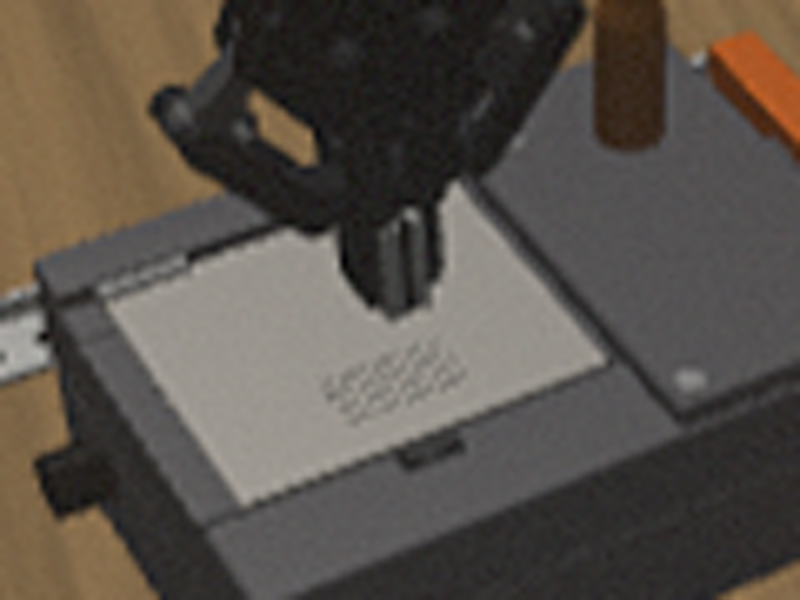

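In the crop the fingertip ends at full-image pixel (210,168), but the reported TCP projects to (210.5,178). The pad projects correctly. So the tip isn't where the state says it is. I'll check this with both views.

```bash
python3 -c "
from pose import *
d=cam('side');p=read_state()['position']
for z in(97,104,110,115,120,125,130):print(z,'ray box',unbox(onz(d,210,167.7,z)).round(1),'proj box(2.4,-27,z)',proj(d,box((2.4,-27,z))).round(1),'front',proj(d,box((2.4,-38,z))).round(1))
t=cam('top')
for z in(97,170,300):print(z,proj(t,[p[0],p[1],z]).round(1))
cv2.imwrite('pics/f.png',cv2.resize(cv2.cvtColor(t['color'][130:330,110:310],4),(600,600),interpolation=2))"
```

```text
97 ray box [16.2  2.1 97. ] proj box(2.4,-27,z) [210.5 178.3] front [213.  181.6]
104 ray box [ 13.   -4.9 104. ] proj box(2.4,-27,z) [210.4 175.8] front [212.9 179.1]
110 ray box [ 10.2 -10.9 110. ] proj box(2.4,-27,z) [210.2 173.7] front [212.7 176.9]
115 ray box [  7.9 -15.9 115. ] proj box(2.4,-27,z) [210.1 171.9] front [212.6 175.1]
120 ray box [  5.6 -20.9 120. ] proj box(2.4,-27,z) [210. 170.] front [212.5 173.3]
125 ray box [  3.3 -25.9 125. ] proj box(2.4,-27,z) [209.8 168.2] front [212.4 171.4]
130 ray box [  1.  -30.8 130. ] proj box(2.4,-27,z) [209.7 166.3] front [212.3 169.6]
97 [205.4 233.9]
170 [202.3 232.3]
300 [195.2 228.7]
```

View pics/f.png

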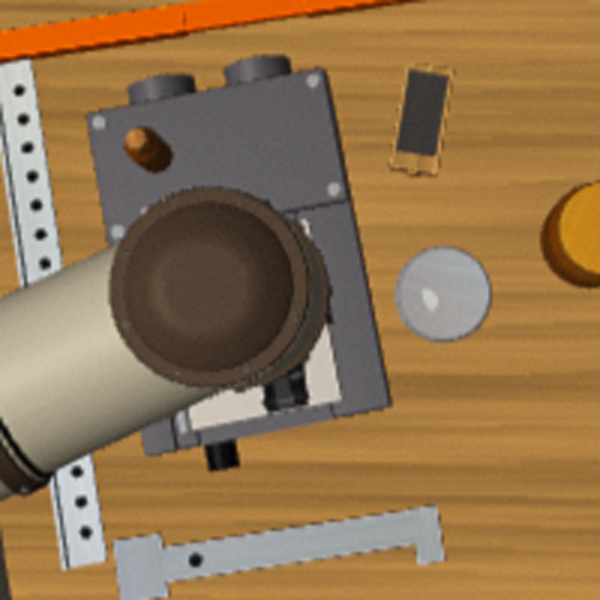

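Laterally the tip matches box (2.4,−27). At that x,y its pixel row puts it at z≈125, so the tip sits about 27 mm above the reported TCP z, and the zero force agrees. I'll go down under a force guard and calibrate on contact, expected near reported z 77.

Call:
play_rows --pt "0 0.003 0 0 0 0 0" --pt "0 0.003 0 0 0 0 0" --pt "0 0.003 0 0 0 0 0" --pt "0 0 0 0 0 0 0"

```text
clock: 4.85
position: [511.0, 65.3, 87.8]
ee_rot: [0.067, -0.703, 0.703, -0.079]
contact_force: [-1.1, -0.0, 0.1]
gripper_width: 0.2
```

Call:
play_rows --pt "0 0.0015 0 0 0 0 0" --pt "0 0.0015 0 0 0 0 0"

```text
clock: 5.05
position: [511.2, 65.3, 84.7]
ee_rot: [0.067, -0.703, 0.703, -0.079]
contact_force: [-0.7, 0.2, -1.1]
gripper_width: 0.3
```

Call:
play_rows --pt "0 0.0015 0 0 0 0 0" --pt "0 0.0015 0 0 0 0 0"

```text
clock: 5.25
position: [511.3, 65.4, 81.5]
ee_rot: [0.067, -0.703, 0.703, -0.079]
contact_force: [0.6, -0.2, 0.5]
gripper_width: -0.0
```

Call:
play_rows --pt "0 0.0015 0 0 0 0 0"

```text
clock: 5.35
position: [511.4, 65.4, 79.9]
ee_rot: [0.067, -0.703, 0.703, -0.079]
contact_force: [0.4, -0.5, -0.6]
gripper_width: -0.1
```

Call:
play_rows --pt "0 0.001 0 0 0 0 0"

```text
clock: 5.45
position: [511.3, 65.4, 78.7]
ee_rot: [0.067, -0.703, 0.703, -0.079]
contact_force: [0.3, -0.6, -0.3]
gripper_width: 0.0
```

Call:
play_rows --pt "0 0.001 0 0 0 0 0"

```text
clock: 5.55
position: [511.4, 65.4, 77.6]
ee_rot: [0.067, -0.703, 0.703, -0.079]
contact_force: [-0.4, 0.9, 0.6]
gripper_width: -0.0
```

Call:
play_rows --pt "0 0.001 0 0 0 0 0"

```text
clock: 5.65
position: [511.4, 65.4, 76.6]
ee_rot: [0.067, -0.703, 0.703, -0.079]
contact_force: [-0.4, -0.6, -0.7]
gripper_width: -0.0
```

Call:
play_rows --pt "0 0.001 0 0 0 0 0"

```text
clock: 5.75
position: [511.5, 65.4, 75.5]
ee_rot: [0.067, -0.703, 0.703, -0.079]
contact_force: [0.5, -0.1, -0.8]
gripper_width: -0.2
```

Call:
play_rows --pt "0 0.001 0 0 0 0 0"

```text
clock: 5.85
position: [511.5, 65.4, 74.4]
ee_rot: [0.067, -0.703, 0.703, -0.079]
contact_force: [-0.1, -0.1, -0.2]
gripper_width: 0.0
```

Call:
play_rows --pt "0 0.001 0 0 0 0 0"

```text
clock: 5.95
position: [511.5, 65.4, 73.4]
ee_rot: [0.067, -0.703, 0.703, -0.079]
contact_force: [0.6, 0.5, 0.6]
gripper_width: -0.1
```

```bash
cat > tip.py <<'E'
from pose import *
def tip(d):
    g=cv2.cvtColor(d['color'],cv2.COLOR_RGB2GRAY)
    for u in range(203,219,3): print(u,g[160:186,u].tolist())
    p=read_state()['position'];print('z',p[2].round(1),'proj',proj(d,p).round(1))
E
python3 -c "
from tip import *
tip(cam('side'))"
```

```text
203 [22, 34, 31, 31, 32, 30, 28, 28, 24, 23, 35, 81, 130, 153, 152, 131, 132, 153, 150, 140, 130, 156, 132, 126, 152, 151]
206 [30, 34, 29, 30, 29, 27, 26, 28, 29, 35, 36, 31, 19, 22, 28, 107, 149, 143, 133, 125, 154, 143, 140, 152, 150, 153]
209 [29, 28, 62, 89, 77, 64, 65, 65, 64, 66, 68, 69, 67, 63, 63, 57, 82, 129, 151, 141, 130, 155, 152, 151, 154, 157]
212 [53, 121, 124, 48, 46, 49, 46, 45, 41, 34, 34, 36, 34, 28, 24, 60, 102, 134, 136, 123, 154, 150, 153, 154, 156, 130]
215 [16, 15, 19, 14, 15, 21, 19, 21, 28, 22, 33, 65, 99, 109, 132, 136, 131, 152, 148, 149, 150, 151, 155, 149, 114, 60]
218 [152, 151, 150, 152, 154, 155, 156, 158, 155, 155, 154, 150, 152, 139, 139, 150, 133, 128, 153, 148, 148, 154, 141, 94, 66, 61]
z 73.2 proj [211.4 186.6]
```

Call:
play_rows --pt "0 0.001 0 0 0 0 0"

```text
clock: 6.1
position: [511.5, 65.4, 72.2]
ee_rot: [0.067, -0.703, 0.703, -0.079]
contact_force: [-0.0, 0.2, 0.2]
gripper_width: -0.1
```

Call:
play_rows --pt "0 0.001 0 0 0 0 0"

```text
clock: 6.2
position: [511.5, 65.4, 71.1]
ee_rot: [0.067, -0.703, 0.703, -0.079]
contact_force: [-0.3, 0.0, 0.0]
gripper_width: -0.1
```

Call:
play_rows --pt "0 0.001 0 0 0 0 0"

```text
clock: 6.3
position: [511.5, 65.4, 70.0]
ee_rot: [0.067, -0.703, 0.703, -0.079]
contact_force: [-0.3, -0.5, -0.4]
gripper_width: 0.1
```

Call:
play_rows --pt "0 0.001 0 0 0 0 0"

```text
clock: 6.4
position: [511.6, 65.4, 69.0]
ee_rot: [0.067, -0.703, 0.703, -0.079]
contact_force: [0.4, -0.1, -0.6]
gripper_width: -0.1
```

Call:
play_rows --pt "0 0.001 0 0 0 0 0"

```text
clock: 6.5
position: [511.6, 65.4, 67.8]
ee_rot: [0.067, -0.703, 0.703, -0.079]
contact_force: [0.4, -0.2, 0.8]
gripper_width: -0.2
```

Call:
play_rows --pt "0 0.001 0 0 0 0 0"

```text
clock: 6.6
position: [511.6, 65.4, 66.8]
ee_rot: [0.067, -0.703, 0.703, -0.079]
contact_force: [-0.5, -0.9, 2.0]
gripper_width: -0.1
```

Call:
play_rows --pt "0 0.001 0 0 0 0 0"

```text
clock: 6.7
position: [511.6, 65.4, 65.9]
ee_rot: [0.067, -0.703, 0.703, -0.079]
contact_force: [-0.4, 0.3, 1.5]
gripper_width: 0.0
```

```bash
python3 -c "
from tip import *
d=cam('side');tip(d)
cv2.imwrite('pics/g.png',cv2.resize(cv2.cvtColor(d['color'][120:210,150:270],4),(800,600),interpolation=2))"
```

```text
203 [35, 33, 30, 29, 32, 31, 27, 37, 34, 28, 21, 24, 12, 45, 118, 143, 144, 140, 130, 155, 134, 129, 136, 123, 153, 149]
206 [36, 32, 30, 35, 34, 31, 34, 34, 32, 32, 30, 32, 31, 39, 31, 23, 19, 79, 136, 136, 132, 153, 148, 155, 153, 152]
209 [32, 31, 28, 31, 23, 54, 69, 65, 66, 66, 63, 68, 65, 68, 66, 65, 62, 54, 52, 87, 122, 132, 155, 151, 152, 156]
212 [28, 31, 28, 56, 110, 106, 39, 39, 42, 38, 32, 37, 36, 25, 29, 26, 22, 32, 111, 142, 133, 149, 149, 152, 154, 139]
215 [29, 31, 23, 21, 19, 19, 21, 18, 24, 32, 25, 35, 29, 39, 89, 106, 79, 105, 138, 155, 151, 151, 152, 160, 141, 66]
218 [118, 143, 158, 155, 155, 154, 154, 156, 155, 157, 159, 159, 161, 154, 153, 150, 132, 125, 154, 148, 149, 151, 155, 128, 63, 53]
z 65.8 proj [211.6 189. ]
```

View pics/g.png

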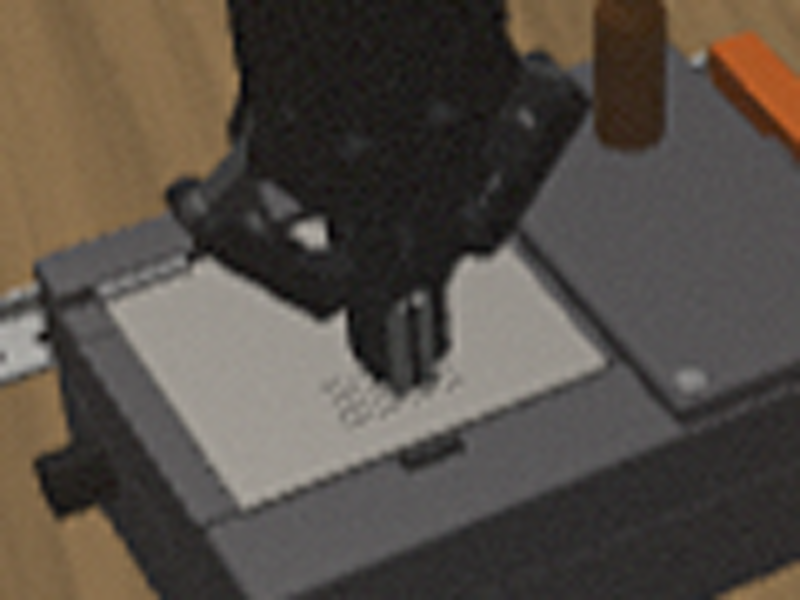

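The tips are now on the pad's ribs, at crop (405,385). Contact came at reported z≈67.2, so true tip height ≈ reported + 36.8 mm. Pressing on to the stop at about 63.3.

Call:
play_rows --pt "0 0.001 0 0 0 0 0"

```text
clock: 6.85
position: [511.7, 65.4, 65.0]
ee_rot: [0.067, -0.703, 0.703, -0.079]
contact_force: [-0.2, -0.0, 1.8]
gripper_width: 0.0
```

Call:
play_rows --pt "0 0.001 0 0 0 0 0"

```text
clock: 6.95
position: [511.7, 65.4, 64.1]
ee_rot: [0.067, -0.703, 0.703, -0.079]
contact_force: [-0.6, -0.8, 3.3]
gripper_width: 0.2
```

Call:
play_rows --pt "0 0.001 0 0 0 0 0"

```text
clock: 7.05
position: [511.7, 65.4, 63.1]
ee_rot: [0.067, -0.703, 0.703, -0.079]
contact_force: [-0.9, 0.6, 2.2]
gripper_width: 0.2
```

Call:
play_rows --pt "0 0.001 0 0 0 0 0"

```text
clock: 7.15
position: [511.8, 65.4, 62.9]
ee_rot: [0.067, -0.703, 0.703, -0.079]
contact_force: [-4.2, 0.9, 11.6]
gripper_width: 0.3
```

Call:
play_rows --pt "0 0.001 0 0 0 0 0"

```text
clock: 7.25
position: [511.8, 65.4, 62.9]
ee_rot: [0.068, -0.703, 0.704, -0.079]
contact_force: [-3.5, -0.3, 11.2]
gripper_width: -0.1
```

The stop is reached at reported z 62.9 with the force rising to 11 N. Retreating now, up and away on the latch side.

Call:
play_rows --pt "0 -0.03 0.02 0 0 0 0" --pt "0 -0.04 0.03 0 0 0 0" --pt "0 -0.04 0.03 0 0 0 0" --pt "0 -0.03 0.03 0 0 0 0" --pt "0 -0.02 0.02 0 0 0 0" --pt "0 0 0.02 0 0 0 0" --pt "0 0 0 0 0 0 0" --pt "0 0 0 0 0 0 0" --pt "0 0 0 0 0 0 0" --pt "0 0 0 0 0 0 0"

```text
clock: 8.25
position: [541.2, -85.8, 227.0]
ee_rot: [0.069, -0.702, 0.704, -0.08]
contact_force: [-0.2, -0.2, -0.1]
gripper_width: 0.1
```

Call:
play_rows --pt "0 0 0 0 0 0 0" --pt "0 0 0 0 0 0 0" --pt "0 0 0 0 0 0 0" --pt "0 0 0 0 0 0 0" --pt "0 0 0 0 0 0 0" --pt "0 0 0 0 0 0 0" --pt "0 0 0 0 0 0 0" --pt "0 0 0 0 0 0 0"

```text
clock: 9.05
position: [540.7, -83.8, 225.9]
ee_rot: [0.071, -0.702, 0.704, -0.08]
contact_force: [0.3, 0.2, -0.1]
gripper_width: 0.3
```

```bash
python3 -c "
from tip import *
tell()
d=cam('side');t=cam('top')
a=cv2.resize(cv2.cvtColor(d['color'][80:240,130:310],4),(450,400),interpolation=2);b=cv2.resize(cv2.cvtColor(t['color'][140:300,130:270],4),(350,400),interpolation=2)
cv2.imwrite('pics/i.png',cv2.hconcat([a,b]))
for x in(-26,26):print(x,proj(d,box((x,-12,85))).round(1),proj(t,box((x,-12,85))).round(1))"
```

```text
t 9.05 boxpos [   0.9 -179.3  225.9] F [ 0.3  0.2 -0.1] w 0.3
rotvec [-0.02  -3.134  0.006] flip [-0.004  0.007 -0.013]
-26 [195.2 182.9] [201.1 249.2]
26 [217.5 174.3] [196.4 224.2]
```

View pics/i.png

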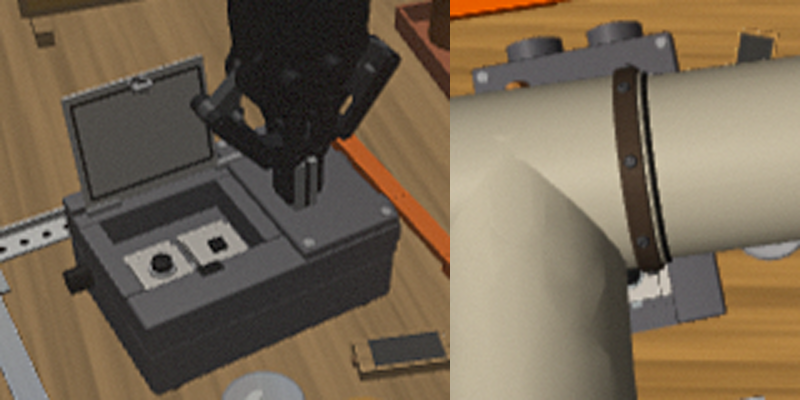

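The flap is fully open. The round button is on the left module, at about full-image (194,185). The square key is on the right module, at (217,178). So reset is at box x≈−26, and I'll refine that with the blob.

```bash
python3 -c "
from tip import *
d=cam('side');g=cv2.cvtColor(d['color'],cv2.COLOR_RGB2GRAY)
m=(g<60).astype(np.uint8)
for nm,(x0,y0,x1,y1),z in(('btn',(186,177,204,194),85),('key',(209,170,226,186),80)):
    k=m[y0:y1,x0:x1];n,l,s,c=cv2.connectedComponentsWithStats(k)
    for i in range(1,n):
        if s[i,4]>15:
            b=s[i];print(nm,(b[0]+x0,b[1]+y0,b[2],b[3],b[4]),c[i]+[x0,y0])
            print('  top circle: ',unbox(onz(d,c[i][0]+x0,b[1]+y0-.5+ (b[2]/2)*.72,z)).round(1))
tell((-26,-12,100))"
```

```text
btn (np.int32(191), np.int32(182), np.int32(8), np.int32(7), np.int32(47)) [194.27659574 184.89361702]
  top circle:  [-29.5 -14.9  85. ]
key (np.int32(213), np.int32(175), np.int32(8), np.int32(6), np.int32(28)) [216.5 177.5]
  top circle:  [ 22.  -14.7  80. ]
t 9.2 boxpos [   1.  -179.3  225.9] F [ 0.3 -0.1  0.1] w 0.2
rotvec [-0.02  -3.134  0.006] flip [-0.004  0.007 -0.013]
shift tool m [ 0.0274  0.1249 -0.168 ]
```

Call:
play_rows --pt "0.01 0 -0.035 0 0 0 0" --pt "0.01 0 -0.035 0 0 0 0" --pt "0.008 0 -0.035 0 0 0 0" --pt "0 0.02 -0.03 0 0 0 0" --pt "0 0.03 -0.015 0 0 0 0" --pt "0 0.03 0 0 0 0 0" --pt "0 0.02 0 0 0 0 0" --pt "0 0.01 0 0 0 0 0" --pt "0 0 0 0 0 0 0"

```text
clock: 10.1
position: [483.9, 62.2, 113.6]
ee_rot: [0.068, -0.703, 0.703, -0.083]
contact_force: [-0.0, -0.6, 0.8]
gripper_width: 0.4
```

```bash
python3 -c "
from pose import *
tell((-28,-13.5,50))"
```

```text
t 10.1 boxpos [-24.7 -24.8 113.6] F [-0.  -0.6  0.8] w 0.4
rotvec [-0.033 -3.135  0.005] flip [-0.003  0.006 -0.021]
shift tool m [ 0.0045  0.0635 -0.0115]
```

Call:
play_rows --pt "0.003 0.01 -0.006 0 0 -0.02 0" --pt "0.001 0.01 -0.005 0 0 0 0" --pt "0 0.01 0 0 0 0 0" --pt "0 0.01 0 0 0 0 0" --pt "0 0.005 0 0 0 0 0" --pt "0 0 0 0 0 0 0"

```text
clock: 10.7
position: [479.9, 73.4, 67.4]
ee_rot: [0.073, -0.702, 0.704, -0.077]
contact_force: [-0.3, 0.5, 0.1]
gripper_width: -0.4
```

```bash
python3 -c "
from pose import *
tell((-28,-13.5,48))"
```

```text
t 10.7 boxpos [-26.3 -13.   67.4] F [-0.3  0.5  0.1] w -0.4
rotvec [-0.007 -3.136  0.004] flip [-0.003  0.006 -0.005]
shift tool m [0.0018 0.0194 0.0005]
```

Call:
play_rows --pt "0.001 0.005 0 0 0 0 0" --pt "0 0.005 0 0 0 0 0" --pt "0 0.004 0 0 0 0 0" --pt "0 0 0 0 0 0 0"

```text
clock: 11.1
position: [479.4, 73.1, 52.7]
ee_rot: [0.073, -0.703, 0.704, -0.077]
contact_force: [-0.1, -0.7, 0.3]
gripper_width: 0.5
```

Call:
play_rows --pt "0 0.0015 0 0 0 0 0" --pt "0 0.0015 0 0 0 0 0"

```text
clock: 11.3
position: [479.8, 73.2, 49.8]
ee_rot: [0.072, -0.703, 0.704, -0.077]
contact_force: [-1.0, -0.5, 0.0]
gripper_width: -0.1
```

Call:
play_rows --pt "0 0.0015 0 0 0 0 0"

```text
clock: 11.4
position: [480.0, 73.2, 48.3]
ee_rot: [0.072, -0.703, 0.704, -0.077]
contact_force: [-0.3, -0.2, 0.4]
gripper_width: -0.3
```

Call:
play_rows --pt "0 0.0015 0 0 0 0 0"

```text
clock: 11.5
position: [480.1, 73.3, 46.9]
ee_rot: [0.072, -0.703, 0.704, -0.078]
contact_force: [-1.2, -0.5, 2.6]
gripper_width: 0.3
```

Contact is near 47.5, as predicted. Pressing on; the button should bottom at about 41.

Call:
play_rows --pt "0 0.0015 0 0 0 0 0" --pt "0 0.0015 0 0 0 0 0"

```text
clock: 11.7
position: [480.1, 73.3, 44.2]
ee_rot: [0.072, -0.703, 0.704, -0.078]
contact_force: [-1.4, 0.7, 2.3]
gripper_width: 0.4
```

Call:
play_rows --pt "0 0.0015 0 0 0 0 0"

```text
clock: 11.8
position: [480.1, 73.2, 42.8]
ee_rot: [0.072, -0.703, 0.704, -0.078]
contact_force: [-1.1, 0.8, 2.9]
gripper_width: -0.3
```

Call:
play_rows --pt "0 0.001 0 0 0 0 0"

```text
clock: 11.9
position: [480.1, 73.2, 41.8]
ee_rot: [0.072, -0.703, 0.704, -0.078]
contact_force: [-1.3, 0.8, 3.0]
gripper_width: -0.3
```

Call:
play_rows --pt "0 0.001 0 0 0 0 0"

```text
clock: 12.0
position: [480.1, 73.3, 40.8]
ee_rot: [0.072, -0.703, 0.704, -0.078]
contact_force: [-0.1, -0.4, 2.5]
gripper_width: 0.0
```

Call:
play_rows --pt "0 0.001 0 0 0 0 0"

```text
clock: 12.1
position: [480.2, 73.2, 40.5]
ee_rot: [0.072, -0.702, 0.704, -0.078]
contact_force: [-5.2, 1.0, 14.7]
gripper_width: -0.0
```

Call:
play_rows --pt "0 0.001 0 0 0 0 0"

```text
clock: 12.2
position: [480.2, 73.2, 40.5]
ee_rot: [0.073, -0.702, 0.704, -0.078]
contact_force: [-4.4, 0.6, 13.0]
gripper_width: 0.0
```

The button bottomed at reported z 40.5 (true ≈77.7, as specified). Now straight up, and a look at the button.

Call:
play_rows --pt "0 -0.02 0 0 0 0 0" --pt "0 -0.03 0 0 0 0 0" --pt "0 -0.035 0 0 0 0 0" --pt "0 -0.035 0 0 0 0 0" --pt "0 -0.03 0 0 0 0 0" --pt "0 -0.02 0 0 0 0 0" --pt "0 -0.015 0 0 0 0 0" --pt "0 0 0 0 0 0 0"

```text
clock: 13.0
position: [479.1, 73.7, 230.1]
ee_rot: [0.072, -0.702, 0.704, -0.078]
contact_force: [0.5, -0.7, 1.0]
gripper_width: 0.2
```

```bash
python3 -c "
from pose import *
tell((0,107,226))
d=cam('side');cv2.imwrite('pics/j.png',cv2.resize(cv2.cvtColor(d['color'][90:210,140:300],4),(800,600),interpolation=2))"
```

```text
t 13.0 boxpos [-27.1 -12.5 230.1] F [ 0.5 -0.7  1. ] w 0.2
rotvec [-0.011 -3.136  0.004] flip [-0.002  0.006 -0.007]
shift tool m [-0.0278  0.004  -0.1194]
```

View pics/j.png

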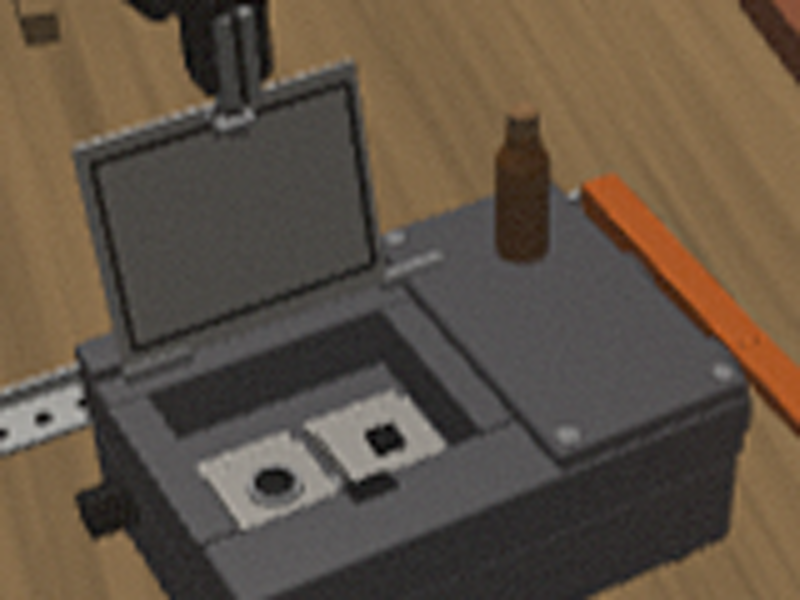

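The button now sits low in its collar at crop (275,482). The key is untouched, the flap is open and the vial hasn't moved. Next: go over the flap to the hinge side, x centred, y ≈ +107.

Call:
play_rows --pt "-0.005 0 -0.025 0 0 0 0" --pt "-0.005 0 -0.03 0 0 0 0" --pt "-0.005 0 -0.03 0 0 0 0" --pt "-0.005 0 -0.025 0 0 0 0" --pt "-0.004 0 -0.01 0 0 0 0" --pt "0 0 0 0 0 0 0" --pt "0 0 0 0 0 0 0"

```text
clock: 13.75
position: [472.1, 197.0, 217.0]
ee_rot: [0.078, -0.7, 0.706, -0.069]
contact_force: [-0.3, -1.2, 0.1]
gripper_width: 0.3
```

```bash
python3 -c "
from pose import *
tell((0,107,150))"
```

```text
t 13.75 boxpos [ -8.6 109.6 217. ] F [-0.3 -1.2  0.1] w 0.3
rotvec [ 0.02  -3.14   0.011] flip [-0.007  0.002  0.013]
shift tool m [-0.0095  0.0669  0.0022]
```

Call:
play_rows --pt "-0.005 0.015 0 0 0 0.01 0" --pt "-0.004 0.02 0 0 0 0 0" --pt "0 0.015 0 0 0 0 0" --pt "0 0.01 0 0 0 0 0" --pt "0 0 0 0 0 0 0" --pt "0 0 0 0 0 0 0"

```text
clock: 14.35
position: [481.0, 192.7, 154.5]
ee_rot: [0.072, -0.701, 0.706, -0.07]
contact_force: [0.3, 0.6, 0.2]
gripper_width: 0.2
```

```bash
python3 -c "
from pose import *
tell((0,86,150))"
```

```text
t 14.35 boxpos [ -0.7 103.6 154.5] F [0.3 0.6 0.2] w 0.2
rotvec [-0.005  3.137 -0.012] flip [-0.008 -0.005  0.003]
shift tool m [-0.0008  0.0046  0.0175]
```

Call:
play_rows --pt "0 0.003 0.008 0 0 0 0" --pt "0 0.001 0.008 0 0 0 0" --pt "0 0 0.008 0 0 0 0" --pt "0 0 0.008 0 0 0 0" --pt "0 0 0 0 0 0 0"

```text
clock: 14.85
position: [489.4, 159.4, 153.2]
ee_rot: [0.07, -0.702, 0.705, -0.072]
contact_force: [-0.6, 1.4, -0.6]
gripper_width: -0.2
```

```bash
python3 -c "
from pose import *
tell((0,43,147))
d=cam('side');cv2.imwrite('pics/k.png',cv2.resize(cv2.cvtColor(d['color'][60:210,130:290],4),(640,600),interpolation=2))"
```

```text
t 14.85 boxpos [  0.6  69.2 153.2] F [-0.6  1.4 -0.6] w -0.2
rotvec [ 3.000e-03  3.137e+00 -8.000e-03] flip [-0.005 -0.005 -0.002]
shift tool m [0.0005 0.0063 0.0262]
```

View pics/k.png

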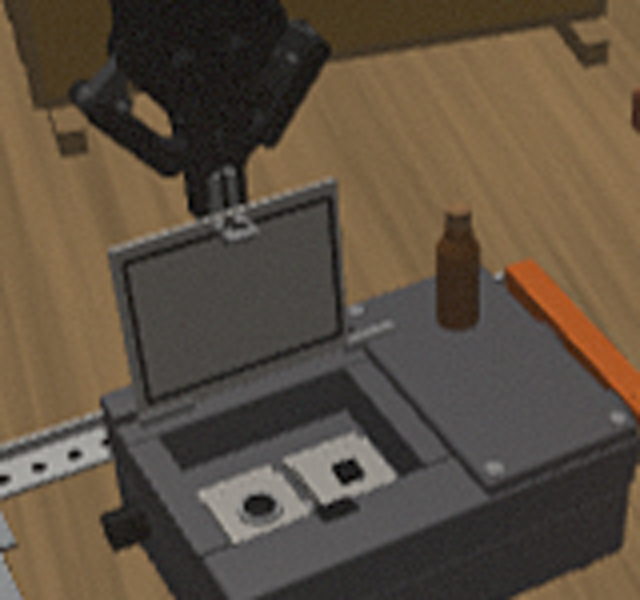

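The finger is behind the flap's edge with about 1.5 N of contact, and the flap is starting to move. I'll follow the arc over.

Call:
play_rows --pt "0 0.001 0.007 0 0 0 0" --pt "0 0.001 0.007 0 0 0 0" --pt "0 0.001 0.007 0 0 0 0" --pt "0 0.002 0.007 0 0 0 0" --pt "0 0 0 0 0 0 0"

```text
clock: 15.4
position: [496.0, 130.7, 148.6]
ee_rot: [0.07, -0.702, 0.705, -0.073]
contact_force: [-1.4, 1.0, 0.1]
gripper_width: -0.1
```

```bash
python3 -c "
from pose import *
tell((0,20,137.5))"
```

```text
t 15.4 boxpos [  1.2  39.8 148.6] F [-1.4  1.   0.1] w -0.1
rotvec [ 0.006  3.138 -0.007] flip [-0.004 -0.004 -0.004]
shift tool m [0.0012 0.0112 0.0197]
```

Call:
play_rows --pt "0.001 0.003 0.006 0 0 0 0" --pt "0 0.003 0.006 0 0 0 0" --pt "0 0.004 0.006 0 0 0 0" --pt "0 0 0 0 0 0 0"

```text
clock: 15.8
position: [499.5, 111.2, 138.0]
ee_rot: [0.07, -0.702, 0.705, -0.074]
contact_force: [-0.4, 0.4, 0.2]
gripper_width: -0.2
```

```bash
python3 -c "
from pose import *
tell((0,0,121))"
```

```text
t 15.8 boxpos [  0.6  20.  138. ] F [-0.4  0.4  0.2] w -0.2
rotvec [ 0.008  3.138 -0.007] flip [-0.005 -0.004 -0.005]
shift tool m [0.0006 0.0171 0.0199]
```

Call:
play_rows --pt "0 0.005 0.006 0 0 0 0" --pt "0 0.005 0.006 0 0 0 0" --pt "0 0.006 0.006 0 0 0 0" --pt "0 0 0 0 0 0 0"

```text
clock: 16.2
position: [503.4, 91.7, 120.7]
ee_rot: [0.07, -0.702, 0.705, -0.074]
contact_force: [-0.8, 1.5, 0.2]
gripper_width: 0.0
```

```bash
python3 -c "
from pose import *
tell((0,-16,101))"
```

```text
t 16.2 boxpos [5.000e-01 1.000e-01 1.207e+02] F [-0.8  1.5  0.2] w 0.0
rotvec [ 0.007  3.138 -0.008] flip [-0.005 -0.004 -0.005]
shift tool m [0.0005 0.0198 0.016 ]
```

Call:
play_rows --pt "0 0.006 0.005 0 0 0 0" --pt "0 0.006 0.005 0 0 0 0" --pt "0 0.006 0.005 0 0 0 0" --pt "0 0 0 0 0 0 0"

```text
clock: 16.6
position: [506.8, 76.0, 100.7]
ee_rot: [0.07, -0.702, 0.705, -0.073]
contact_force: [-1.4, 1.1, 2.2]
gripper_width: -0.5
```

```bash
python3 -c "
from pose import *
tell((0,-25,80))
d=cam('side');cv2.imwrite('pics/l.png',cv2.resize(cv2.cvtColor(d['color'][90:210,140:280],4),(700,600),interpolation=2))"
```

```text
t 16.6 boxpos [  0.5 -15.9 100.7] F [-1.4  1.1  2.2] w -0.5
rotvec [ 0.007  3.138 -0.007] flip [-0.004 -0.004 -0.005]
shift tool m [0.0006 0.0207 0.009 ]
```

View pics/l.png

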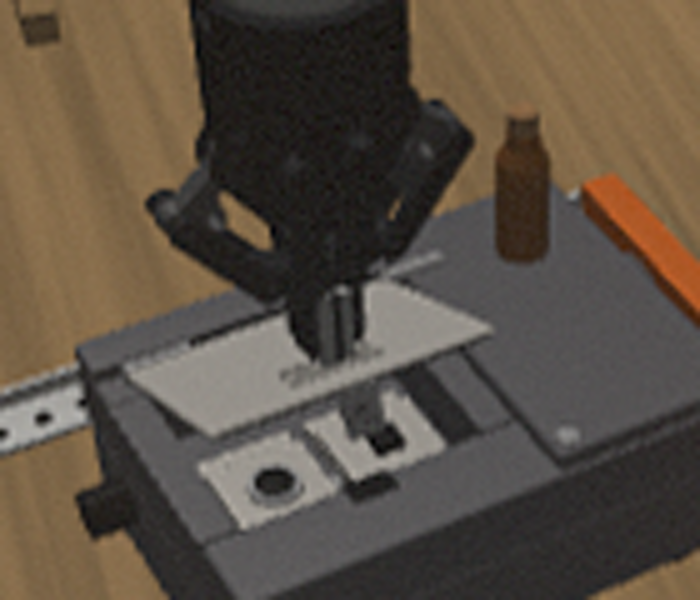

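The flap is partly down, with the tip on the ribs at crop (335,355). Continuing to close it.

Call:
play_rows --pt "0 0.006 0.003 0 0 0 0" --pt "0 0.006 0.003 0 0 0 0" --pt "0 0.006 0.003 0 0 0 0" --pt "0 0 0 0 0 0 0"

```text
clock: 17.05
position: [509.1, 67.0, 81.9]
ee_rot: [0.07, -0.702, 0.705, -0.074]
contact_force: [-0.9, 0.1, 1.5]
gripper_width: 0.1
```

Call:
play_rows --pt "0 0.004 0.001 0 0 0 0" --pt "0 0.004 0.001 0 0 0 0" --pt "0 0 0 0 0 0 0"

```text
clock: 17.35
position: [509.8, 64.8, 73.3]
ee_rot: [0.07, -0.702, 0.705, -0.074]
contact_force: [-0.6, 1.0, 0.8]
gripper_width: 0.0
```

```bash
python3 -c "
from pose import *
tell((0,-28,63))"
```

```text
t 17.35 boxpos [  1.2 -27.6  73.3] F [-0.6  1.   0.8] w 0.0
rotvec [ 0.009  3.139 -0.007] flip [-0.004 -0.003 -0.006]
shift tool m [0.0012 0.0103 0.0004]
```

Call:
play_rows --pt "0 0.0025 0 0 0 0 0" --pt "0 0.002 0 0 0 0 0" --pt "0 0.0015 0 0 0 0 0"

```text
clock: 17.65
position: [509.9, 64.4, 67.1]
ee_rot: [0.07, -0.702, 0.705, -0.074]
contact_force: [-0.2, 0.9, 2.0]
gripper_width: -0.4
```

Call:
play_rows --pt "0 0.001 0 0 0 0 0" --pt "0 0.001 0 0 0 0 0"

```text
clock: 17.85
position: [509.9, 64.3, 65.1]
ee_rot: [0.07, -0.702, 0.705, -0.074]
contact_force: [-1.2, 0.8, 1.9]
gripper_width: -0.1
```

Call:
play_rows --pt "0 0.001 0 0 0 0 0"

```text
clock: 17.95
position: [509.9, 64.3, 64.1]
ee_rot: [0.07, -0.702, 0.705, -0.074]
contact_force: [-0.5, 0.5, 2.1]
gripper_width: 0.4
```

Call:
play_rows --pt "0 0.001 0 0 0 0 0"

```text
clock: 18.05
position: [509.9, 64.3, 63.1]
ee_rot: [0.07, -0.702, 0.705, -0.074]
contact_force: [-0.3, 0.6, 3.0]
gripper_width: -0.1
```

Call:
play_rows --pt "0 0.001 0 0 0 0 0"

```text
clock: 18.15
position: [510.1, 64.3, 62.9]
ee_rot: [0.07, -0.702, 0.705, -0.075]
contact_force: [-4.0, 0.3, 12.7]
gripper_width: -0.1
```

Call:
play_rows --pt "0 0.001 0 0 0 0 0"

```text
clock: 18.25
position: [510.1, 64.3, 62.9]
ee_rot: [0.07, -0.702, 0.705, -0.075]
contact_force: [-4.0, 0.5, 10.5]
gripper_width: 0.0
```

The stop is at 62.9, the same as before. Releasing straight up, slowly at first, so that it can latch.

Call:
play_rows --pt "0 -0.003 0 0 0 0 0" --pt "0 -0.005 0 0 0 0 0" --pt "0 -0.01 0 0 0 0 0" --pt "0 -0.025 0.01 0 0 0 0" --pt "0 -0.04 0.03 0 0 0 0" --pt "0 -0.04 0.04 0 0 0 0" --pt "0 -0.03 0.04 0 0 0 0" --pt "0 0 0.03 0 0 0 0" --pt "0 0 0 0 0 0 0" --pt "0 0 0 0 0 0 0"

```text
clock: 19.25
position: [539.0, -83.0, 221.5]
ee_rot: [0.071, -0.7, 0.706, -0.076]
contact_force: [0.6, 0.7, -0.5]
gripper_width: -0.0
```

Call:
play_rows --pt "0 0 0 0 0 0 0" --pt "0 0 0 0 0 0 0" --pt "0 0 0 0 0 0 0" --pt "0 0 0 0 0 0 0" --pt "0 0 0 0 0 0 0" --pt "0 0 0 0 0 0 0" --pt "0 0 0 0 0 0 0" --pt "0 0 0 0 0 0 0"

```text
clock: 20.05
position: [537.5, -79.4, 219.7]
ee_rot: [0.074, -0.7, 0.706, -0.076]
contact_force: [-0.2, 0.6, -0.5]
gripper_width: 0.2
```

```bash
python3 -c "
from pose import *
tell()
d=cam('side');o=cv2.imread('pics/b.png')
n=cv2.cvtColor(d['color'],4)
cv2.imwrite('pics/m.png',cv2.resize(n[90:300,100:360],(740,598),interpolation=2))
df=cv2.absdiff(n,o).max(2);print('diff flap',np.percentile(df[150:195,170:225],[50,95]),'lower region',np.percentile(df[200:300,100:360],[50,99,100]))"
```

```text
t 20.05 boxpos [  -1.3 -174.3  219.7] F [-0.2  0.6 -0.5] w 0.2
rotvec [-2.000e-03 -3.136e+00  1.300e-02] flip [-0.008  0.006 -0.001]
diff flap [ 9. 13.] lower region [ 8. 13. 21.]
```

View pics/m.png

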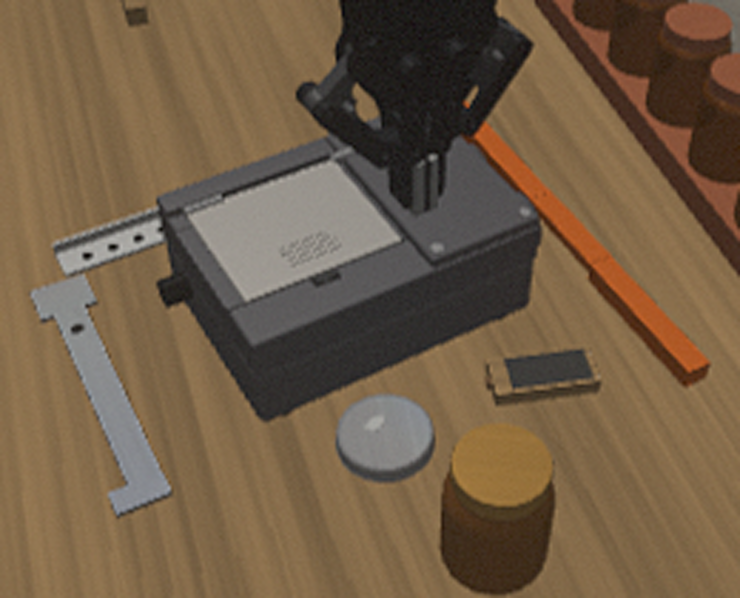

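The flap is shut and flush, matching the first picture: 95th-percentile difference on the flap is 13 grey levels, about the same as the bench. The lid, jar, cage, bars and hive tool are all unmoved. The vial is hidden behind the gripper here, but it stood in place in the previous picture and the retreat went the other way. Handing in.

```bash
python3 -c "
from bench import job_done
print(job_done())"
```

```text
the job is handed in; nothing more can be done
None
```

The job is done and handed in: the flap was opened, the reset button pushed fully in, and the flap relatched, finishing at about 20 s of the 58 s allowed. No verdict is reported.

- **Opening the flap:** I pressed the pad to its stop, and the flap popped fully open.
- **Reset button:** I pushed it until it bottomed, about 77.7 mm above the bench against the 78 mm given. A picture afterwards showed it low in its collar.
- **Closing the flap:** I swung it over from behind with 1 to 2 N, pressed it to the same stop, and let go.
- **Forces:** the hardest push was about 15 N, briefly, as the button bottomed. The flap stops saw 11 to 13 N, and free travel took 2 to 3 N.

**Last checks:** about 1.5 s after release the flap was shut and flush, and its picture matched the first one to within image noise. The lid, jar, cage, hive tool and bars had not moved, and the arm was clear with no contact force. I never went near the test key, and it looked unpressed.

**What disagreed or could not be seen:**
- **Tip height:** the real fingertips sat about 37 mm higher than the reported TCP height. I noticed this from the picture and the missing contact force, and set the heights from contact.
- **Camera poses:** the two cameras' box positions differed by about 3 mm, so I aimed between them.
- **Vial:** it was hidden behind the gripper in the last picture, but stood untouched in the one before.

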